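Pack the round kiln props into their carrier

ROBOT

A 6-joint arm with a two-finger parallel gripper is mounted at the origin on the work surface. World frame = base frame: x ahead of the robot, y to its left, z up, the work surface at z = 0. Lengths are in m, angles in rad, forces in N, time in s.
With the tool pointing down it reaches from about 0.375 to 0.975 m from the base axis. Payload 3.8 kg.
Tool frame: the origin (TCP) lies on the centre line of the jaws, within the pads' length; the fingertips stand 17 mm ahead of it and the grasp point (between the pads) lies 2 mm behind it (bot.tip_extent is the distance from the TCP to the fingertips, in m); z points along the fingers, y is the line along which they close (so a half turn about z gives the same grasp; the last joint's range is limited). The gripper opens to 85 mm and grips with 20 to 120 N. Pads are 22 mm wide; open, the fingers measure 114 mm over their backs; the gripper's body (76 mm by 85 mm) begins 54 mm behind the grasp point. The pads swing forward as they close: fully open they stand 13 mm farther back than shut.
Start: joints at [-0.037, 0.264, 1.604, -0, 1.274, -0.037], TCP at [0.675, -0, 0.248] pointing down, gripper open.
Joint ranges: [-2.63, 2.63], [-0.94, 2.18], [0.31, 2.57], [-1.31, 4.45], [0, 2.66], [-2.55, 2.55]. Speed limits (rad/s): [2.57, 2.57, 3.14, 3.14, 3.14, 3.14].

INTERFACE

Orientations are given as a rotation vector (axis times angle).
In Python, from workcell import readout, read_camera, finish_job, bot gives the robot as it stands.
- The arm moves only by the tool jog_arm, never from a script. Its argument "deltas" is one flat list of numbers, 7 for each row, row after row: the shift along the tool's x, y, z in m, then the turn, a rotation vector about the tool's x, y, z in degrees, then the gripper command: -1 is shut, 1 is fully open, values between are in proportion. A call has 1 to 8 rows; each row is the pose to reach, as a shift and turn from the pose commanded when the call began, along the tool's axes at that moment; what a row does not reach only later rows make up. A row lasts 1/10 s, in which the tool goes at most 50 mm and 8.59 degrees, less where a joint would pass 70% of its speed; a pose out of reach is approached as far as the arm can. A call with a gripper value outside its range is refused whole. The fingers move at their own pace and stop on an object; "squeeze" is the grip in N (left out, the last holds). Time passes only in rows, so rows that repeat a pose let the fingers close. It gives the time, the measured TCP pose, the force, the opening and the grip force at its end, in the units of the state.
- readout.read_state(): the state, without advancing time (a new reading comes with each control period).
- read_camera(name): name is "scene" or "side" or "wrist"; returns a dict with "color" (420x560x3 uint8, blue, green, red), "fx", "fy", "cx", "cy" (pixels), "dist" ([k1, k2, p1, p2, k3] as OpenCV has them; the pictures are not rectified), "origin" and "attitude" of the camera in the world. Camera axes: x right, y down, z forward; pixel columns grow to the right and rows downward; lengths in m; the calibration is good to about 2 mm. A picture is of the moment at which its call begins. There is no depth.
- finish_job(): hands the job in; it is judged then, once.
The state is a dict: "time": time; "q": joint angles; "joint_vel": joint speeds; "joint_torque": joint torques, N m; "tool_pos": TCP position; "tcp_rot": TCP orientation; "wrist_force": force on the tool from outside, world axes, zero at the start; "torque": the same for the moment, N m; "width": opening from 0.0 (shut) to 1.0 (fully open); "grip_force": force on a finger pad.
Only numpy, scipy, OpenCV 4.12 (cv2) and the standard library are available. Lean on these libraries where they do the work, as an engineer would, in place of code of your own. Each camera call takes 0.05 s, during which the arm holds its last target. There are 200 camera calls.

TASK

Pack the four round hollow kiln props into the grey carrier, one to a bay, standing upright on its floor in order of height: the tallest in the bay next to the black handle, the shortest in the bay at the far end. Set them down gently, knock nothing over, and leave the square props and the solid round post where they stand.

Things in the scene. Friction and masses are not known exactly. Their poses are not given: they have to be found in the camera images.
- tube_100: The tallest of four round hollow kiln props: upright tube of buff fired clay, 100 mm tall, outer diameter 38 mm, 22 mm hole right through, about 170 g. Origin: centre of its underside, z up its axis. Starts on a fixed plywood board (15 mm thick, 220 x 300 mm) among other props, at least 70 mm between centres. Belongs in the bay next to the handle.
- tube_80: The second tallest of four round hollow kiln props: upright tube of buff fired clay, 80 mm tall, outer diameter 38 mm, 22 mm hole right through, about 136 g. Origin: centre of its underside, z up its axis. Starts on a fixed plywood board (15 mm thick, 220 x 300 mm) among other props, at least 70 mm between centres. Belongs in the second bay from the handle.
- tube_60: The second shortest of four round hollow kiln props: upright tube of buff fired clay, 60 mm tall, outer diameter 38 mm, 22 mm hole right through, about 102 g. Origin: centre of its underside, z up its axis. Starts on a fixed plywood board (15 mm thick, 220 x 300 mm) among other props, at least 70 mm between centres. Belongs in the third bay from the handle.
- tube_40: The shortest of four round hollow kiln props: upright tube of buff fired clay, 40 mm tall, outer diameter 38 mm, 22 mm hole right through, about 68 g. Origin: centre of its underside, z up its axis. Starts on a fixed plywood board (15 mm thick, 220 x 300 mm) among other props, at least 70 mm between centres. Belongs in the bay farthest from the handle.
- square_hollow: Look-alike that stays: an upright square tube of the same buff fired clay, 38 mm square, 22 mm square hole through it, 80 mm tall. Origin at the centre of its underside, z up. Starts on the same plywood board.
- square_solid: Look-alike that stays: an upright solid square block of the same clay, 38 mm square, 60 mm tall, no hole. Origin at the centre of its underside, z up. Starts on the same plywood board.
- round_solid: Look-alike that stays: an upright solid round post of the same clay, diameter 38 mm, 80 mm tall, flat top without a hole. Origin at the centre of its underside, z up. Starts on the bare steel table between the board and the carrier; a small clay pot 72 mm across and 55 mm tall stands near it.
- carrier: Grey tray, fixed, 248 mm (x) by 80 mm (y), black D handle (12 mm high) at its +x end. Origin: centre of underside, z up. Row of 4 bays, each 57 (x) by 72 mm inside, centres at x = +91.5 (by the handle), +30.5, -30.5, -91.5 mm, y = 0. Walls 4 mm thick, tops 12 mm up; floor 4 mm thick. Any yaw; left or right of the robot, the board on the other side.

How it is judged:
By the outcome, as a careful person would: the job done as asked, in the order asked, and still so for the second after the job is handed in, with the robot touching nothing.
It also fails if it takes over 109 s, if anything falls off the work surface, if the arm or the gripper's body presses on something with over 40 N, if the wrist force passes 120 N, or if a joint passes its speed limit or range.

## Working session

There is one attempt and no reset: what is moved stays moved. The work goes in short steps, Python scripts to look and compute and a tool call to move; the robot and the scene stay as the last step left them, time stands still between calls to the robot, and variables do not carry over. Pictures are saved under pics/ and viewed, at most 14 in all, crops included, and the job is handed in when it is done.

Besides the shell and the picture viewer there is one more tool, called after "Request:" as name(argument=value, ...) on one line, values as JSON. jog_arm: Moves the arm, as the interface text tells. Its arguments: {"type":"object","properties":{"deltas":{"type":"array"},"squeeze":{"type":"number"}},"required":["deltas"]}

```bash
mkdir -p pics; cat > h.py <<'E'
import cv2, numpy as np
from scipy.spatial.transform import Rotation as R
from workcell import readout, read_camera, finish_job, bot
def snap(n,f):
    c=read_camera(n); cv2.imwrite('pics/'+f+'.png',c['color']); 
    import pickle; pickle.dump({k:c[k] for k in c},open('pics/'+f+'.pkl','wb')); return c
def load(f):
    import pickle; return pickle.load(open('pics/'+f+'.pkl','rb'))
def att(c):
    a=np.array(c['attitude'],float); return a if a.shape==(3,3) else R.from_rotvec(a).as_matrix() if a.size==3 else None
def pix2w(c,px,z):
    K=np.array([[c['fx'],0,c['cx']],[0,c['fy'],c['cy']],[0,0,1]])
    p=cv2.undistortPoints(np.array(px,float).reshape(-1,1,2),K,np.array(c['dist'],float)).reshape(-1,2)
    d=np.c_[p,np.ones(len(p))]@att(c).T; o=np.array(c['origin'])
    return o+d*((np.asarray(z)-o[2])/d[:,2])[:,None]
E
python3 - <<'E'
from h import *
for n in ['scene','side','wrist']:
    c=snap(n,n+'0'); print(n,c['origin'],c['attitude'],c['fx'])
print(readout.read_state()); print(bot.tip_extent)
a=[cv2.imread(f'pics/{n}0.png') for n in ['scene','side','wrist']]
E
```

```text
scene [0.87377289 0.68778745 1.101897  ] [-0.67614624 -2.77511369  0.91422338] 479.44408398309696
side [0.49371265 0.78628435 0.65150899] [-0.11659446  2.78507795 -1.40262562] 444.90945644092113
wrist [0.67276132 0.07461031 0.3731619 ] [ 2.84117424e+00  2.02739595e-03 -3.94057619e-03] 356.8730618694724
{'time': 0.15, 'q': array([-3.68664940e-02,  2.64613153e-01,  1.60509014e+00, -1.55826032e-05,
        1.27370599e+00, -3.68844671e-02]), 'joint_vel': array([-5.51668694e-06, -2.00260363e-03, -5.05633743e-03, -1.20455190e-05,
        2.68029043e-03,  7.52820527e-04]), 'joint_torque': array([-4.44535381e-04, -5.15905774e+01, -3.67958951e+01, -2.06692371e-04,
        8.09489022e-03,  2.50629785e-05]), 'tool_pos': array([6.74447059e-01, 3.62307170e-05, 2.47209613e-01]), 'tcp_rot': array([-2.22048198e+00, -2.22053205e+00,  1.95833632e-03]), 'wrist_force': array([-0.4142614 , -0.63979476,  0.27818766]), 'torque': array([-0.00523399, -0.01673134,  0.04313047]), 'grip_force': 0.0, 'width': 0.9995896645024576}
0.017
```

View pics/scene0.png

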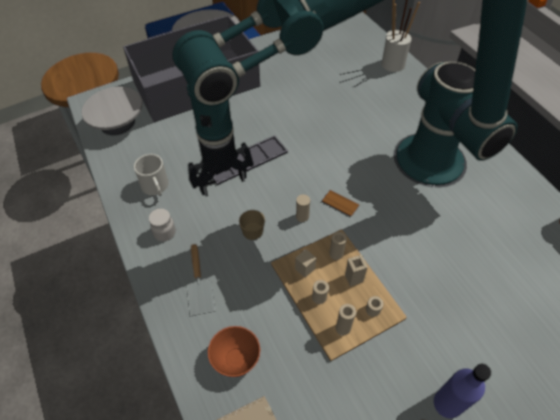

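View pics/side0.png

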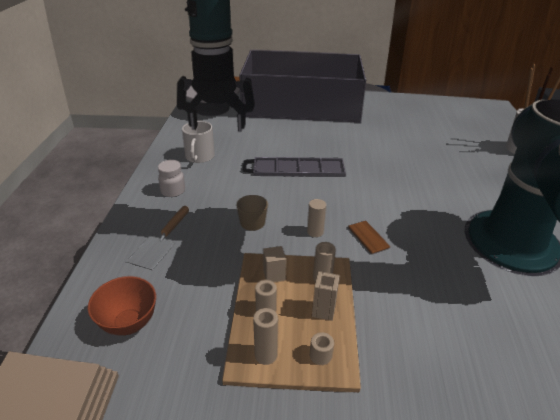

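Side view: board about (300,315). On it are tubes at (266,315), (266,290), (322,343) and (325,250), with squares at (276,258) and (326,285). The solid post is at (317,205), the pot at (252,213), and the carrier runs (243–345,167) with its handle at the left. I'll enlarge these areas.

```bash
python3 - <<'E'
from h import *
a=cv2.imread('pics/side0.png')
b=cv2.resize(a[235:385,225:365],None,fx=4,fy=4,interpolation=cv2.INTER_CUBIC)
cv2.imwrite('pics/c1.png',b)
c=cv2.resize(a[150:240,235:360],None,fx=6,fy=6,interpolation=cv2.INTER_CUBIC)
cv2.imwrite('pics/c2.png',np.clip(c*1.6,0,255).astype(np.uint8))
E
```

```text
(no output)
```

View pics/c1.png

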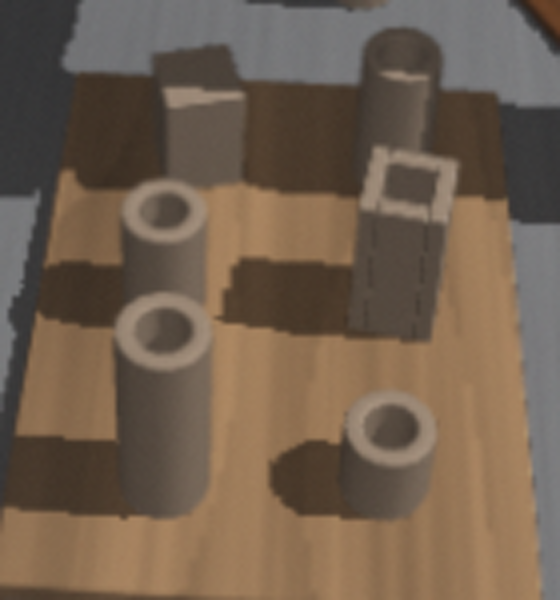

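View pics/c2.png

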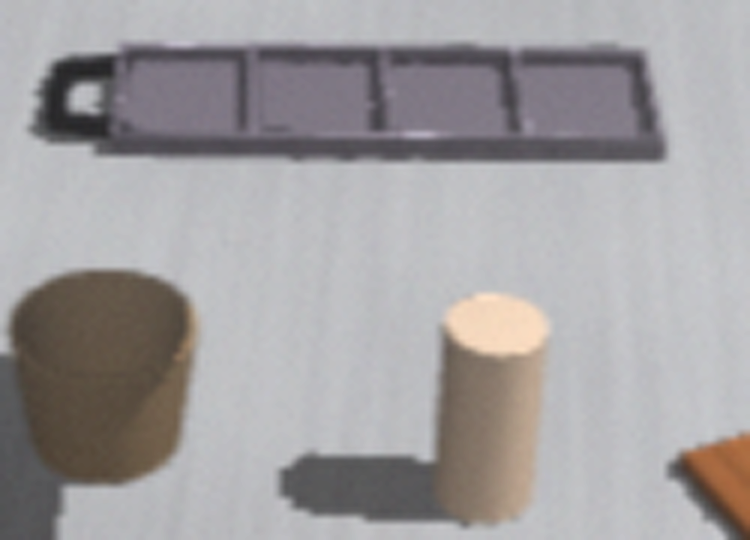

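Crop 1 (4x) tube tops: tall (164,331), mid-left (164,211), back-right (402,55), short (390,429). Square tops: hollow (409,183), solid (200,75). Crop 2 (6x) carrier rim corners: (125,46), (642,50), (664,138), (100,140), handle at left.

```bash
python3 - <<'E'
from h import *
np.set_printoptions(precision=4,suppress=True)
c=load('side0'); s=load('scene0')
K=lambda c:np.array([[c['fx'],0,c['cx']],[0,c['fy'],c['cy']],[0,0,1]])
def proj(c,P):
    Rm=att(c); return cv2.projectPoints(np.array(P,float).reshape(-1,1,3),R.from_matrix(Rm.T).as_rotvec(),-Rm.T@np.array(c['origin']),K(c),np.array(c['dist'],float))[0].reshape(-1,2)
q=lambda u,v:(225+u/4-.375,235+v/4-.375)
for n,uv,zs in [('tall',(164,331),[.115]),('midleft',(164,211),[.075,.095]),('backright',(402,55),[.075,.095]),('short',(390,429),[.055]),('sqh',(409,183),[.095]),('sqs',(200,75),[.075])]:
    for z in zs:
        P=pix2w(c,[q(*uv)],[z])[0]; b=P.copy(); b[2]=.015
        pb=proj(c,b)[0]; print(n,z,P,'base in crop',(pb-[224.6,234.6])*4,'scene top',proj(s,P)[0])
q=lambda u,v:(235+u/6-.4,150+v/6-.4)
C=pix2w(c,[q(125,46),q(642,50),q(664,138),q(100,140)],[.012]*4); print(C,C.mean(0))
for i in range(4): print(np.linalg.norm(C[i]-C[(i+1)%4]))
print(pix2w(c,[q(497,325)],[.08]),'pot',pix2w(c,[q(103,325)],[.055]))
print(pix2w(c,[q(80,73),q(500,600)],[.015,.015]))
E
```

```text
tall 0.115 [0.5403 0.3571 0.115 ] base in crop [165.6416 484.0467] scene top [348.7235 310.6745]
midleft 0.075 [0.5504 0.2598 0.075 ] base in crop [164.8737 300.8232] scene top [321.8361 286.2676]
midleft 0.095 [0.5485 0.278  0.095 ] base in crop [165.1596 332.7549] scene top [327.0229 288.1639]
backright 0.075 [0.447  0.1498 0.075 ] base in crop [392.7824 143.6848] scene top [335.2938 235.3789]
backright 0.095 [0.4486 0.1719 0.095 ] base in crop [389.4041 175.4873] scene top [339.9687 237.7783]
short 0.055 [0.4505 0.3509 0.055 ] base in crop [382.6674 486.5887] scene top [376.4662 302.8142]
sqh 0.095 [0.4458 0.2529 0.095 ] base in crop [394.7495 304.4052] scene top [358.2993 262.1902]
sqs 0.075 [0.5422 0.1724 0.075 ] base in crop [199.2201 164.1889] scene top [307.0939 256.9908]
[[ 0.6345 -0.279   0.012 ]
 [ 0.3935 -0.3003  0.012 ]
 [ 0.3864 -0.2244  0.012 ]
 [ 0.6357 -0.1976  0.012 ]] [ 0.5125 -0.2503  0.012 ]
0.24201867785342537
0.07620047458610298
0.2507409869655653
0.08137787332617731
[[0.4633 0.0144 0.08  ]] pot [[ 0.6088 -0.0052  0.055 ]]
[[ 0.6514 -0.2481  0.015 ]
 [ 0.4573  0.0887  0.015 ]]
```

Request:
jog_arm(deltas=[0.04,-0.025,-0.005,0,0,8,1,0.08,-0.05,-0.01,0,0,16,1,0.12,-0.075,-0.015,0,0,24,1,0.16,-0.1,-0.02,0,0,32,1,0.2,-0.125,-0.025,0,0,40,1,0.24,-0.15,-0.03,0,0,48,1,0.27,-0.17,-0.033,0,0,56,1,0.28,-0.175,-0.033,0,0,64,1], squeeze=40)

```text
time: 0.95
tool_pos: [0.4978, 0.2829, 0.2818]
tcp_rot: [-3.061, -0.703, -0.0]
wrist_force: [0.2, 0.6, 0.0]
width: 1.003
grip_force: 0.0
```

Request:
jog_arm(deltas=[0,0,0,0,0,8,1,0,0,0,0,0,16,1,0,0,0,0,0,20.4,1,0,0,0,0,0,20.4,1])

```text
time: 1.35
tool_pos: [0.4997, 0.28, 0.2809]
tcp_rot: [3.137, 0.154, -0.001]
wrist_force: [0.6, 0.3, 0.3]
width: 1.0
grip_force: 0.0
```

```bash
python3 - <<'E'
from h import *
c=snap('wrist','w1'); s=readout.read_state(); print(s['tool_pos'],R.from_rotvec(s['tcp_rot']).as_matrix().round(3),s['q'],s['time'],c['origin'])
E
```

```text
[0.49976108 0.27995449 0.28095113] [[ 0.995  0.099 -0.001]
 [ 0.099 -0.995 -0.   ]
 [-0.001  0.    -1.   ]] [4.67117013e-01 5.25800809e-02 1.78650885e+00 4.26900743e-05
 1.30308549e+00 1.93834088e+00] 1.4 [0.57305536 0.2865121  0.40694357]
```

View pics/w1.png

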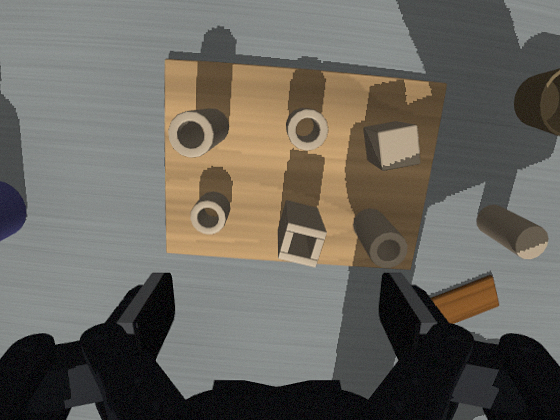

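Wrist view: tube tops at tall (190,134), 60 (307,130), short (208,217) and 80 (388,248). Squares at (400,146) and (302,243).

```bash
python3 - <<'E'
from h import *
np.set_printoptions(precision=4,suppress=True)
c=load('w1')
print(pix2w(c,[(190,134),(307,130),(208,217),(388,248),(400,146),(302,243)],[.115,.075,.055,.095,.075,.095]))
E
```

```text
[[0.5399 0.3535 0.115 ]
 [0.5493 0.2559 0.075 ]
 [0.4495 0.3458 0.055 ]
 [0.4491 0.1669 0.095 ]
 [0.544  0.1675 0.075 ]
 [0.4464 0.2496 0.095 ]]
```

Request:
jog_arm(deltas=[0.024,-0.035,0.02,0,0,0,0.5,0.047,-0.071,0.05,0,0,0,0.5,0.047,-0.071,0.09,0,0,0,0.5,0.047,-0.071,0.13,0,0,0,0.5,0.047,-0.071,0.16,0,0,0,0.5,0.047,-0.071,0.18,0,0,0,0.5,0.047,-0.071,0.189,0,0,0,0.5,0.047,-0.071,0.189,0,0,0,0.5])

```text
time: 2.2
tool_pos: [0.5389, 0.3545, 0.0905]
tcp_rot: [3.136, 0.155, -0.005]
wrist_force: [-0.6, -0.3, -0.3]
width: 0.749
grip_force: 0.0
```

Request:
jog_arm(deltas=[0,0,0,0,0,0,0,0,0,0,0,0,0,-0.2,0,0,0,0,0,0,-0.4,0,0,0,0,0,0,-1,0,0,0,0,0,0,-1,0,0,0,0,0,0,-1,0,0,0,0,0,0,-1])

```text
time: 2.9
tool_pos: [0.5412, 0.356, 0.0944]
tcp_rot: [-3.136, -0.153, -0.005]
wrist_force: [0.5, 0.1, 6.2]
width: 0.433
grip_force: 40.5
```

Request:
jog_arm(deltas=[0,0,-0.01,0,0,0,-1,0,0,-0.035,0,0,0,-1,0,0,-0.07,0,0,0,-1,0,0,-0.105,0,0,0,-1,0,0.015,-0.13,0,0,0,-1,0,0.045,-0.14,0,0,0,-1,0,0.085,-0.14,0,0,0,-1,0,0.13,-0.14,0,0,0,-1])

```text
time: 3.7
tool_pos: [0.5522, 0.2254, 0.2332]
tcp_rot: [-3.137, -0.157, -0.001]
wrist_force: [1.5, -0.1, -1.6]
width: 0.427
grip_force: 40.4
```

Request:
jog_arm(deltas=[0,0.045,0,0,0,0,-1,0,0.09,0,0,0,0,-1,0,0.135,0,0,0,0,-1,0,0.18,0,0,0,0,-1,0,0.225,0,0,0,0,-1,0,0.27,0,0,0,0,-1,0,0.305,0,0,0,0,-1,0,0.33,0,0,0,0,-1])

```text
time: 4.5
tool_pos: [0.584, -0.105, 0.2322]
tcp_rot: [3.138, 0.151, -0.002]
wrist_force: [1.4, 0.3, -0.5]
width: 0.429
grip_force: 40.4
```

Request:
jog_arm(deltas=[0,0.03,0,0,0,0,-1,0,0.06,0,0,0,0,-1,0,0.08,0,0,0,0,-1,0,0.09,0,0,0,0,-1,0,0.09,0,0,0,0,-1])

```text
time: 5.0
tool_pos: [0.5933, -0.1928, 0.2321]
tcp_rot: [-3.138, -0.151, 0.001]
wrist_force: [-0.4, -0.2, -2.2]
width: 0.431
grip_force: 40.4
```

```bash
python3 - <<'E'
from h import *
c=snap('wrist','w2'); s=readout.read_state(); print(s['tool_pos'],s['q'],s['time'],c['origin'],s['grip_force'])
snap('side','s2')
E
```

```text
[ 0.5933302  -0.19184215  0.23207034] [-3.53041892e-01  1.78732170e-01  1.73719413e+00  7.57346592e-04
  1.22656130e+00  1.12051490e+00] 5.05 [ 0.6667207  -0.18655718  0.35812572] 40.40675114840269
```

View pics/w2.png

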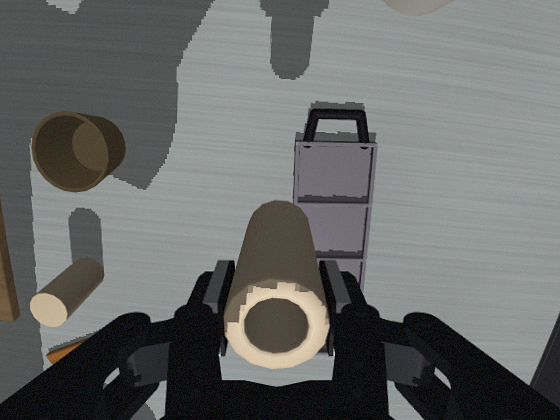

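Wrist view: the tube hangs straight in the pads (hole centre 277,325). Carrier handle-end rim is (294,142)–(376,143), with dividers at rows ~202 and ~257. I'll enlarge it.

```bash
python3 - <<'E'
from h import *
a=cv2.imread('pics/w2.png')[125:270,275:395]
cv2.imwrite('pics/c3.png',np.clip(cv2.resize(a,None,fx=4,fy=4,interpolation=cv2.INTER_CUBIC)*1.5,0,255).astype(np.uint8))
E
```

```text
(no output)
```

View pics/c3.png

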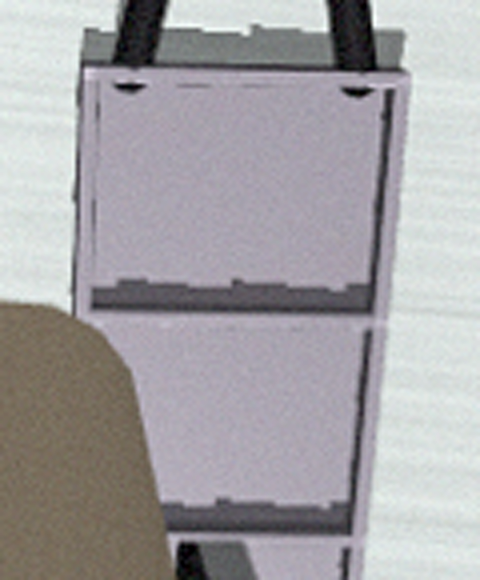

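```bash
python3 - <<'E'
from h import *
np.set_printoptions(precision=4,suppress=True)
c=load('w2')
px=np.array([(82,68),(409,73),(76,317),(388,321),(374,541)])/4+[274.6,124.6]
W=pix2w(c,px,[.012]*5)[:,:2]; M=np.array([(124,40),(124,-40),(61,40),(61,-40),(0,-40)])/1000
a,b=M-M.mean(0),W-W.mean(0)
th=np.arctan2((a[:,0]*b[:,1]-a[:,1]*b[:,0]).sum(),(a*b).sum()); Q=np.array([[np.cos(th),-np.sin(th)],[np.sin(th),np.cos(th)]])
t=W.mean(0)-Q@M.mean(0); print(np.degrees(th),t,'res',(W-M@Q.T-t)*1000)
for x in (.0915,.0305,-.0305,-.0915): print(Q@[x,0]+t)
print('tube',pix2w(c,[(277,325)],[.252]))
s=readout.read_state(); Rm=R.from_rotvec(s['tcp_rot']).as_matrix(); p=s['tool_pos']
print(p,Rm.T@(np.r_[Q@[.0915,0]+t,.1]-p))
E
```

```text
5.35959478928204 [ 0.5101 -0.2592] res [[ 0.0966 -0.2755]
 [-0.4463  0.3878]
 [ 0.6907  0.1517]
 [-0.0766  0.6282]
 [-0.2644 -0.8922]]
[ 0.6012 -0.2507]
[ 0.5404 -0.2564]
[ 0.4797 -0.2621]
[ 0.419  -0.2678]
tube [[ 0.592 -0.194  0.252]]
[ 0.5933 -0.1912  0.2321] [0.0021 0.0601 0.132 ]
```

Request:
jog_arm(deltas=[0.001,0.02,0.005,0,0,0,-1,0.002,0.045,0.015,0,0,0,-1,0.002,0.06,0.04,0,0,0,-1,0.002,0.06,0.075,0,0,0,-1,0.002,0.06,0.105,0,0,0,-1,0.002,0.06,0.128,0,0,0,-1,0.002,0.06,0.14,0,0,0,-1,0.002,0.06,0.143,0,0,0,-1])

```text
time: 5.9
tool_pos: [0.6003, -0.2508, 0.0872]
tcp_rot: [-3.136, -0.155, 0.005]
wrist_force: [-0.3, -0.0, -1.3]
width: 0.424
grip_force: 40.4
```

Request:
jog_arm(deltas=[0,0,0.001,0,0,0,-1,0,0,0.002,0,0,0,-1,0,0,0.003,0,0,0,-1,0,0,0.004,0,0,0,-1,0,0,0.004,0,0,0,-1])

```text
time: 6.4
tool_pos: [0.6017, -0.2518, 0.0859]
tcp_rot: [3.137, 0.153, 0.001]
wrist_force: [-1.1, 0.0, -0.7]
width: 0.431
grip_force: 40.5
```

Request:
jog_arm(deltas=[0,0,0.0005,0,0,0,-1,0,0,0.001,0,0,0,-1,0,0,0.0015,0,0,0,-1,0,0,0.002,0,0,0,-1,0,0,0.002,0,0,0,-1])

```text
time: 6.9
tool_pos: [0.6015, -0.2517, 0.0835]
tcp_rot: [3.138, 0.154, 0.0]
wrist_force: [-0.5, -0.1, -0.5]
width: 0.432
grip_force: 40.6
```

Request:
jog_arm(deltas=[0,0,0.0005,0,0,0,-1,0,0,0.001,0,0,0,-1,0,0,0.0015,0,0,0,-1,0,0,0.002,0,0,0,-1,0,0,0.002,0,0,0,-1])

```text
time: 7.4
tool_pos: [0.6019, -0.2519, 0.0834]
tcp_rot: [3.137, 0.153, 0.002]
wrist_force: [-3.6, 1.6, 9.9]
width: 0.43
grip_force: 41.3
```

Request:
jog_arm(deltas=[0,0,-0.001,0,0,0,-1,0,0,-0.001,0,0,0,-0.05,0,0,-0.001,0,0,0,0.15,0,0,-0.001,0,0,0,0.4,0,0,-0.001,0,0,0,0.4,0,0,-0.02,0,0,0,0.4,0,0,-0.06,0,0,0,0.4,0,0,-0.1,0,0,0,0.4])

```text
time: 8.2
tool_pos: [0.6003, -0.2512, 0.1806]
tcp_rot: [-3.136, -0.153, 0.005]
wrist_force: [1.1, -0.0, 0.6]
width: 0.7
grip_force: 0.0
```

```bash
python3 - <<'E'
from h import *
c=snap('side','s3'); cv2.imwrite('pics/c4.png',cv2.resize(c['color'][60:240,200:380],None,fx=3,fy=3))
s=readout.read_state();print(s['tool_pos'],s['width'])
Rm=R.from_rotvec(s['tcp_rot']).as_matrix();p=s['tool_pos']
for t in [(.449,.169,.1),(.550,.258,.1),(.45,.348,.1)]: print(Rm.T@(np.array(t)-p))
E
```

```text
[ 0.60484411 -0.25323598  0.19035936] 0.7030850667685373
[-0.11471336 -0.43589272  0.0870276 ]
[-0.00551589 -0.51461748  0.0875976 ]
[-0.09625365 -0.61393946  0.08625422]
```

View pics/c4.png

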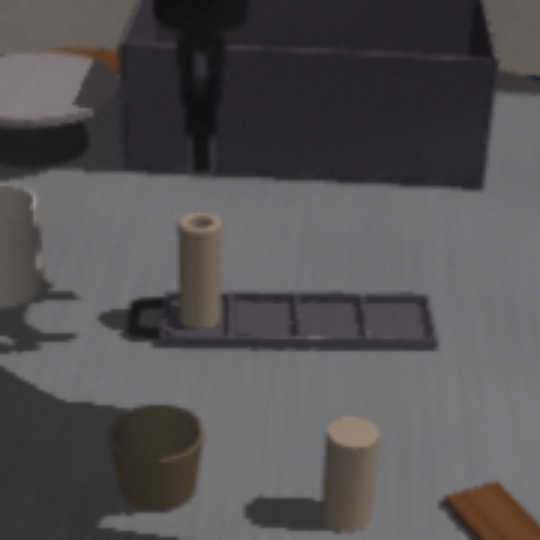

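The tall tube stands in the handle bay. Next is the 80.

Request:
jog_arm(deltas=[-0.005,-0.02,-0.01,0,0,0,0.4,-0.015,-0.06,-0.02,0,0,0,0.4,-0.025,-0.105,-0.02,0,0,0,0.4,-0.038,-0.15,-0.02,0,0,0,0.4,-0.05,-0.195,-0.02,0,0,0,0.4,-0.061,-0.24,-0.02,0,0,0,0.4,-0.072,-0.285,-0.02,0,0,0,0.4,-0.084,-0.33,-0.02,0,0,0,0.4])

```text
time: 9.05
tool_pos: [0.4848, 0.0701, 0.2013]
tcp_rot: [-3.138, -0.153, -0.001]
wrist_force: [0.5, 0.3, 0.6]
width: 0.697
grip_force: 0.0
```

Request:
jog_arm(deltas=[-0.011,-0.042,0,0,0,0,0.4,-0.02,-0.075,0,0,0,0,0.4,-0.026,-0.1,0,0,0,0,0.4,-0.027,-0.104,0.01,0,0,0,0.4,-0.027,-0.104,0.03,0,0,0,0.4,-0.027,-0.104,0.03,0,0,0,0.4])

```text
time: 9.65
tool_pos: [0.4464, 0.1684, 0.1681]
tcp_rot: [3.136, 0.154, -0.009]
wrist_force: [-0.2, 0.0, 0.1]
width: 0.7
grip_force: 0.0
```

```bash
python3 - <<'E'
from h import *
c=snap('wrist','w4'); s=readout.read_state();print(s['tool_pos'],s['q'],s['time'])
Rm=R.from_rotvec(s['tcp_rot']).as_matrix();p=s['tool_pos']
print(Rm.T@(np.array((.449,.169,.072))-p))
E
```

```text
[0.4472782  0.16843666 0.16938865] [ 3.08326234e-01 -4.42787198e-02  2.09609430e+00 -4.74051858e-04
  1.09382429e+00  1.78173941e+00] 9.7
[ 0.00214534 -0.00051542  0.09738051]
```

View pics/w4.png

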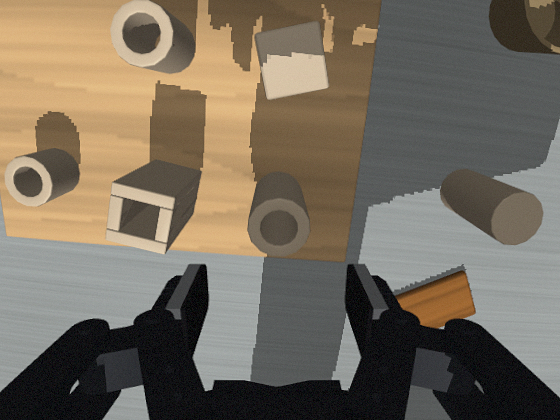

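The 80's hole is at (278,228), centred between the fingers. I'll descend and grip.

Request:
jog_arm(deltas=[0.001,0,0.02,0,0,0,0.4,0.001,0,0.05,0,0,0,0.4,0.001,0,0.08,0,0,0,0.4,0.001,0,0.095,0,0,0,0.4,0.001,0,0.1,0,0,0,0.4,0.001,0,0.1,0,0,0,0.1,0.001,0,0.1,0,0,0,-0.1,0.001,0,0.1,0,0,0,-0.3])

```text
time: 10.5
tool_pos: [0.4509, 0.1697, 0.0727]
tcp_rot: [-3.137, -0.153, -0.004]
wrist_force: [0.6, -1.1, 1.0]
width: 0.418
grip_force: 41.2
```

Request:
jog_arm(deltas=[0,0,0,0,0,0,-1,0,0,0,0,0,0,-1,0,0,0,0,0,0,-1,0,0,0,0,0,0,-1])

```text
time: 10.9
tool_pos: [0.4509, 0.1697, 0.0727]
tcp_rot: [-3.138, -0.154, -0.005]
wrist_force: [0.2, -1.9, 6.7]
width: 0.419
grip_force: 41.6
```

Request:
jog_arm(deltas=[0,0,-0.01,0,0,0,-1,0,0,-0.035,0,0,0,-1,0,0,-0.07,0,0,0,-1,0,0,-0.105,0,0,0,-1,0.002,0.015,-0.125,0,0,0,-1,0.005,0.045,-0.13,0,0,0,-1,0.01,0.085,-0.13,0,0,0,-1,0.015,0.13,-0.13,0,0,0,-1])

```text
time: 11.7
tool_pos: [0.4769, 0.0413, 0.202]
tcp_rot: [-3.137, -0.157, -0.001]
wrist_force: [0.7, -0.2, -3.1]
width: 0.421
grip_force: 41.0
```

Request:
jog_arm(deltas=[0.005,0.045,0,0,0,0,-1,0.01,0.09,0,0,0,0,-1,0.015,0.135,0,0,0,0,-1,0.02,0.18,0,0,0,0,-1,0.025,0.225,0,0,0,0,-1,0.029,0.265,0,0,0,0,-1,0.032,0.29,0,0,0,0,-1,0.033,0.303,0,0,0,0,-1])

```text
time: 12.5
tool_pos: [0.5394, -0.2585, 0.201]
tcp_rot: [-3.137, -0.15, 0.001]
wrist_force: [1.3, 0.7, -1.9]
width: 0.421
grip_force: 40.8
```

Request:
jog_arm(deltas=[0,0,0.02,0,0,0,-1,0,0,0.03,0,0,0,-1,0,0,0.03,0,0,0,-1])

```text
time: 12.8
tool_pos: [0.5376, -0.2548, 0.1687]
tcp_rot: [-3.134, -0.154, 0.008]
wrist_force: [-0.5, 0.4, -1.2]
width: 0.421
grip_force: 40.9
```

Request:
jog_arm(deltas=[0.001,0,0.02,0,0,0,-1,0.001,0,0.05,0,0,0,-1,0.001,0,0.08,0,0,0,-1,0.001,0,0.097,0,0,0,-1,0.001,0,0.104,0,0,0,-1,0.001,0,0.106,0,0,0,-1,0.001,0,0.106,0,0,0,-1])

```text
time: 13.5
tool_pos: [0.5413, -0.2566, 0.0663]
tcp_rot: [3.137, 0.154, 0.002]
wrist_force: [-0.4, 0.5, -1.9]
width: 0.419
grip_force: 40.9
```

Request:
jog_arm(deltas=[0,0,0.0005,0,0,0,-1,0,0,0.001,0,0,0,-1,0,0,0.0015,0,0,0,-1,0,0,0.002,0,0,0,-1,0,0,0.002,0,0,0,-1])

```text
time: 14.0
tool_pos: [0.5405, -0.2567, 0.0634]
tcp_rot: [3.138, 0.153, 0.0]
wrist_force: [0.3, 0.2, -2.3]
width: 0.421
grip_force: 40.9
```

Request:
jog_arm(deltas=[0,0,0.0005,0,0,0,-1,0,0,0.001,0,0,0,-1,0,0,0.0015,0,0,0,-1,0,0,0.002,0,0,0,-1,0,0,0.0025,0,0,0,-1,0,0,0.0025,0,0,0,-1])

```text
time: 14.6
tool_pos: [0.5406, -0.2566, 0.0618]
tcp_rot: [-3.138, -0.154, 0.0]
wrist_force: [-3.0, 0.7, 5.5]
width: 0.416
grip_force: 41.7
```

Request:
jog_arm(deltas=[0,0,-0.001,0,0,0,-1,0,0,-0.001,0,0,0,-0.05,0,0,-0.001,0,0,0,0.15,0,0,-0.001,0,0,0,0.4,0,0,-0.001,0,0,0,0.4,0,0,-0.02,0,0,0,0.4,0,0,-0.06,0,0,0,0.4,0,0,-0.1,0,0,0,0.4])

```text
time: 15.4
tool_pos: [0.5396, -0.2561, 0.1605]
tcp_rot: [-3.136, -0.153, 0.004]
wrist_force: [0.6, -0.7, 0.2]
width: 0.698
grip_force: 0.0
```

```bash
python3 - <<'E'
from h import *
np.set_printoptions(precision=4,suppress=True)
c=load('w4')
print(pix2w(c,[(141,34),(27,183),(278,228)],[.075,.055,.095]))
s=readout.read_state();print(s['tool_pos'])
Rm=R.from_rotvec(s['tcp_rot']).as_matrix();p=s['tool_pos']
for t in [(.550,.258,.1),(.45,.348,.1)]: print(Rm.T@(np.array(t)-p))
E
```

```text
[[0.5491 0.2556 0.075 ]
 [0.4478 0.3469 0.055 ]
 [0.4467 0.1665 0.095 ]]
[ 0.5396 -0.2561  0.1605]
[ 0.0607 -0.5105  0.0612]
[-0.03   -0.6099  0.0616]
```

Request:
jog_arm(deltas=[0.002,-0.015,-0.02,0,0,0,0.4,0.006,-0.05,-0.03,0,0,0,0.4,0.011,-0.095,-0.03,0,0,0,0.4,0.016,-0.14,-0.03,0,0,0,0.4,0.022,-0.185,-0.03,0,0,0,0.4,0.027,-0.23,-0.03,0,0,0,0.4,0.032,-0.275,-0.03,0,0,0,0.4,0.037,-0.32,-0.03,0,0,0,0.4])

```text
time: 16.2
tool_pos: [0.5459, 0.0673, 0.1909]
tcp_rot: [3.138, 0.153, 0.001]
wrist_force: [0.2, -0.2, -0.0]
width: 0.701
grip_force: 0.0
```

Request:
jog_arm(deltas=[0.006,-0.045,0,0,0,0,0.4,0.011,-0.09,0,0,0,0,0.4,0.016,-0.135,0,0,0,0,0.4,0.02,-0.17,0,0,0,0,0.4,0.023,-0.19,0.01,0,0,0,0.4,0.023,-0.19,0.04,0,0,0,0.4,0.023,-0.19,0.06,0,0,0,0.4,0.023,-0.19,0.06,0,0,0,0.4])

```text
time: 17.0
tool_pos: [0.5476, 0.2561, 0.1269]
tcp_rot: [3.135, 0.154, -0.011]
wrist_force: [-0.3, 0.2, -0.9]
width: 0.696
grip_force: 0.0
```

```bash
python3 - <<'E'
from h import *
c=snap('wrist','w5'); s=readout.read_state();print(s['tool_pos'],s['q'],s['time'])
Rm=R.from_rotvec(s['tcp_rot']).as_matrix();p=s['tool_pos']
print(Rm.T@(np.array((.5495,.257,.054))-p))
E
```

```text
[0.54897979 0.2563698  0.12887391] [ 3.95787511e-01  2.37406100e-01  1.86837331e+00 -7.35577777e-07
  1.04007419e+00  1.86859614e+00] 17.05
[ 0.00088433 -0.00066994  0.07487015]
```

View pics/w5.png

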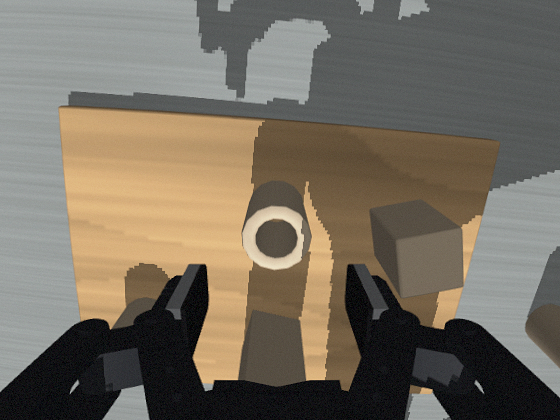

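The 60 is at (274,238), centred between the fingers, and the solid square at (430,250) is clear of the right finger.

Request:
jog_arm(deltas=[0,0,0.02,0,0,0,0.4,0,0,0.05,0,0,0,0.4,0,0,0.07,0,0,0,0.4,0,0,0.077,0,0,0,0.4,0,0,0.077,0,0,0,0.1,0,0,0.077,0,0,0,-0.1,0,0,0.077,0,0,0,-0.3,0,0,0.077,0,0,0,-1])

```text
time: 17.85
tool_pos: [0.5517, 0.2573, 0.0555]
tcp_rot: [-3.137, -0.153, -0.004]
wrist_force: [0.9, -0.1, 3.0]
width: 0.436
grip_force: 40.4
```

Request:
jog_arm(deltas=[0,0,0,0,0,0,-1,0,0,0,0,0,0,-1,0,0,0,0,0,0,-1])

```text
time: 18.15
tool_pos: [0.5517, 0.2572, 0.0554]
tcp_rot: [-3.137, -0.153, -0.004]
wrist_force: [-0.2, -0.2, 5.3]
width: 0.443
grip_force: 40.7
```

Request:
jog_arm(deltas=[0,0,-0.01,0,0,0,-1,0,0,-0.035,0,0,0,-1,0,0,-0.07,0,0,0,-1,0,0,-0.105,0,0,0,-1,-0.004,0.015,-0.13,0,0,0,-1,-0.011,0.045,-0.14,0,0,0,-1,-0.02,0.085,-0.14,0,0,0,-1,-0.031,0.13,-0.14,0,0,0,-1])

```text
time: 18.95
tool_pos: [0.5322, 0.124, 0.1948]
tcp_rot: [-3.137, -0.157, -0.002]
wrist_force: [0.3, -1.0, -0.7]
width: 0.439
grip_force: 40.4
```

Request:
jog_arm(deltas=[-0.011,0.045,0,0,0,0,-1,-0.022,0.09,0,0,0,0,-1,-0.032,0.135,0,0,0,0,-1,-0.043,0.18,0,0,0,0,-1,-0.054,0.225,0,0,0,0,-1,-0.065,0.27,0,0,0,0,-1,-0.076,0.315,0,0,0,0,-1,-0.083,0.345,0,0,0,0,-1])

```text
time: 19.75
tool_pos: [0.4822, -0.2296, 0.194]
tcp_rot: [3.138, 0.151, -0.001]
wrist_force: [0.6, 0.4, -0.7]
width: 0.442
grip_force: 40.4
```

Request:
jog_arm(deltas=[-0.006,0.025,0,0,0,0,-1,-0.008,0.035,0.01,0,0,0,-1,-0.008,0.035,0.04,0,0,0,-1,-0.008,0.035,0.04,0,0,0,-1,-0.008,0.035,0.04,0,0,0,-1])

```text
time: 20.25
tool_pos: [0.4778, -0.2613, 0.1526]
tcp_rot: [-3.135, -0.154, 0.005]
wrist_force: [-0.3, 0.0, -0.5]
width: 0.439
grip_force: 40.6
```

Request:
jog_arm(deltas=[0.001,0,0.02,0,0,0,-1,0.001,0,0.05,0,0,0,-1,0.001,0,0.08,0,0,0,-1,0.001,0,0.096,0,0,0,-1,0.001,0,0.103,0,0,0,-1,0.001,0,0.105,0,0,0,-1,0.001,0,0.105,0,0,0,-1])

```text
time: 20.95
tool_pos: [0.4809, -0.2628, 0.05]
tcp_rot: [3.137, 0.154, 0.003]
wrist_force: [0.2, -0.3, -1.0]
width: 0.442
grip_force: 40.6
```

Request:
jog_arm(deltas=[0,0,0.0005,0,0,0,-1,0,0,0.001,0,0,0,-1,0,0,0.0015,0,0,0,-1,0,0,0.002,0,0,0,-1,0,0,0.002,0,0,0,-1])

```text
time: 21.45
tool_pos: [0.4798, -0.2626, 0.0468]
tcp_rot: [-3.138, -0.153, -0.0]
wrist_force: [0.0, -0.7, -0.7]
width: 0.442
grip_force: 40.6
```

Request:
jog_arm(deltas=[0,0,0.0005,0,0,0,-1,0,0,0.001,0,0,0,-1,0,0,0.0015,0,0,0,-1,0,0,0.002,0,0,0,-1,0,0,0.0025,0,0,0,-1,0,0,0.003,0,0,0,-1,0,0,0.003,0,0,0,-1])

```text
time: 22.15
tool_pos: [0.4798, -0.2626, 0.0444]
tcp_rot: [-3.138, -0.154, 0.0]
wrist_force: [-2.8, 0.5, 5.5]
width: 0.439
grip_force: 41.1
```

Request:
jog_arm(deltas=[0,0,-0.001,0,0,0,-1,0,0,-0.001,0,0,0,-0.05,0,0,-0.001,0,0,0,0.15,0,0,-0.001,0,0,0,0.4,0,0,-0.001,0,0,0,0.4,0,0,-0.02,0,0,0,0.4,0,0,-0.06,0,0,0,0.4,0,0,-0.1,0,0,0,0.4])

```text
time: 22.95
tool_pos: [0.4789, -0.262, 0.1437]
tcp_rot: [-3.136, -0.153, 0.004]
wrist_force: [0.1, -0.5, -0.5]
width: 0.696
grip_force: 0.0
```

Request:
jog_arm(deltas=[0,-0.005,-0.03,0,0,0,0.4,0.001,-0.03,-0.04,0,0,0,0.4,0.003,-0.07,-0.04,0,0,0,0.4,0.005,-0.115,-0.04,0,0,0,0.4,0.007,-0.16,-0.04,0,0,0,0.4,0.01,-0.205,-0.04,0,0,0,0.4,0.012,-0.25,-0.04,0,0,0,0.4,0.014,-0.295,-0.04,0,0,0,0.4])

```text
time: 23.75
tool_pos: [0.4647, 0.0341, 0.184]
tcp_rot: [-3.138, -0.153, -0.001]
wrist_force: [1.7, 0.8, 0.8]
width: 0.703
grip_force: 0.0
```

Request:
jog_arm(deltas=[0.002,-0.045,0,0,0,0,0.4,0.004,-0.09,0,0,0,0,0.4,0.007,-0.135,0,0,0,0,0.4,0.01,-0.18,0,0,0,0,0.4,0.012,-0.225,0,0,0,0,0.4,0.014,-0.265,0,0,0,0,0.4,0.015,-0.295,0,0,0,0,0.4,0.016,-0.314,0.01,0,0,0,0.4])

```text
time: 24.55
tool_pos: [0.4509, 0.3495, 0.175]
tcp_rot: [-3.136, -0.156, -0.005]
wrist_force: [0.2, 0.3, 0.6]
width: 0.701
grip_force: 0.0
```

Request:
jog_arm(deltas=[0,0,0.03,0,0,0,0.4,0,0,0.055,0,0,0,0.4,0,0,0.065,0,0,0,0.4,0,0,0.065,0,0,0,0.4])

```text
time: 24.95
tool_pos: [0.4488, 0.3449, 0.1062]
tcp_rot: [3.135, 0.153, -0.007]
wrist_force: [-0.6, -0.5, -0.8]
width: 0.696
grip_force: 0.0
```

```bash
python3 - <<'E'
from h import *
c=snap('wrist','w6'); s=readout.read_state();print(s['tool_pos'],s['q'],s['time'])
Rm=R.from_rotvec(s['tcp_rot']).as_matrix();p=s['tool_pos']
print(Rm.T@(np.array((.449,.347,.044))-p))
E
```

```text
[0.44991052 0.34564055 0.10794044] [ 6.11238574e-01  1.91663304e-01  1.96830291e+00 -1.36257345e-04
  9.83707452e-01  2.08498422e+00] 25.0
[-0.00066211 -0.00151309  0.06394004]
```

View pics/w6.png

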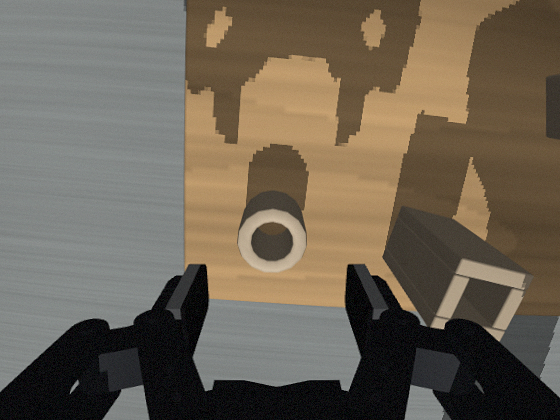

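The 40 is at (272,241), between the fingers. I'll descend and grip.

Request:
jog_arm(deltas=[0,-0.001,0.02,0,0,0,0.4,0,-0.001,0.045,0,0,0,0.4,0,-0.001,0.06,0,0,0,0.4,0,-0.001,0.065,0,0,0,0.4,0,-0.001,0.065,0,0,0,0.1,0,-0.001,0.065,0,0,0,-0.1,0,-0.001,0.065,0,0,0,-0.3,0,-0.001,0.065,0,0,0,-1])

```text
time: 25.8
tool_pos: [0.4512, 0.3482, 0.0452]
tcp_rot: [-3.136, -0.153, -0.004]
wrist_force: [0.2, 0.3, 2.1]
width: 0.416
grip_force: 40.6
```

Request:
jog_arm(deltas=[0,0,0,0,0,0,-1,0,0,0,0,0,0,-1,0,0,0,0,0,0,-1])

```text
time: 26.1
tool_pos: [0.4512, 0.3482, 0.0452]
tcp_rot: [-3.136, -0.154, -0.004]
wrist_force: [0.3, 0.7, 6.3]
width: 0.42
grip_force: 40.8
```

Request:
jog_arm(deltas=[0,0,-0.01,0,0,0,-1,0,0,-0.035,0,0,0,-1,0,0,-0.07,0,0,0,-1,0,0,-0.105,0,0,0,-1,-0.002,0.015,-0.13,0,0,0,-1,-0.007,0.045,-0.14,0,0,0,-1,-0.013,0.085,-0.14,0,0,0,-1,-0.02,0.13,-0.14,0,0,0,-1])

```text
time: 26.9
tool_pos: [0.4428, 0.2155, 0.1848]
tcp_rot: [-3.137, -0.157, -0.002]
wrist_force: [1.3, -1.2, -0.4]
width: 0.42
grip_force: 40.2
```

Request:
jog_arm(deltas=[-0.007,0.045,0,0,0,0,-1,-0.014,0.09,0,0,0,0,-1,-0.021,0.135,0,0,0,0,-1,-0.027,0.18,0,0,0,0,-1,-0.034,0.225,0,0,0,0,-1,-0.041,0.27,0,0,0,0,-1,-0.048,0.315,0,0,0,0,-1,-0.055,0.36,0,0,0,0,-1])

```text
time: 27.7
tool_pos: [0.4225, -0.1491, 0.1841]
tcp_rot: [-3.138, -0.153, -0.0]
wrist_force: [0.6, 0.7, -0.9]
width: 0.418
grip_force: 40.2
```

Request:
jog_arm(deltas=[-0.006,0.04,0,0,0,0,-1,-0.011,0.075,0,0,0,0,-1,-0.015,0.1,0,0,0,0,-1,-0.018,0.115,0.005,0,0,0,-1,-0.018,0.12,0.02,0,0,0,-1,-0.018,0.12,0.04,0,0,0,-1,-0.018,0.12,0.04,0,0,0,-1,-0.018,0.12,0.04,0,0,0,-1])

```text
time: 28.5
tool_pos: [0.4165, -0.2678, 0.1432]
tcp_rot: [-3.136, -0.154, 0.003]
wrist_force: [0.7, -0.8, -0.1]
width: 0.415
grip_force: 40.2
```

Target is (0.419, -0.268) with contact at TCP z ≈ 0.034.

Request:
jog_arm(deltas=[0.002,0,0.02,0,0,0,-1,0.002,0,0.05,0,0,0,-1,0.002,0,0.08,0,0,0,-1,0.002,0,0.096,0,0,0,-1,0.002,0,0.103,0,0,0,-1,0.002,0,0.105,0,0,0,-1,0.002,0,0.105,0,0,0,-1])

```text
time: 29.2
tool_pos: [0.4201, -0.2689, 0.0399]
tcp_rot: [3.137, 0.154, 0.002]
wrist_force: [0.1, 0.5, 0.4]
width: 0.414
grip_force: 40.2
```

Request:
jog_arm(deltas=[0,0,0.0005,0,0,0,-1,0,0,0.001,0,0,0,-1,0,0,0.0015,0,0,0,-1,0,0,0.002,0,0,0,-1,0,0,0.0025,0,0,0,-1,0,0,0.003,0,0,0,-1,0,0,0.003,0,0,0,-1])

```text
time: 29.9
tool_pos: [0.419, -0.2685, 0.0356]
tcp_rot: [-3.138, -0.153, 0.0]
wrist_force: [0.7, -0.3, -0.6]
width: 0.419
grip_force: 40.2
```

Request:
jog_arm(deltas=[0,0,0.0005,0,0,0,-1,0,0,0.001,0,0,0,-1,0,0,0.0015,0,0,0,-1,0,0,0.002,0,0,0,-1,0,0,0.002,0,0,0,-1])

```text
time: 30.4
tool_pos: [0.4191, -0.2685, 0.0342]
tcp_rot: [-3.138, -0.153, 0.0]
wrist_force: [-1.6, 1.4, 5.1]
width: 0.416
grip_force: 40.8
```

Request:
jog_arm(deltas=[0,0,-0.001,0,0,0,-1,0,0,-0.001,0,0,0,-0.05,0,0,-0.001,0,0,0,0.15,0,0,-0.001,0,0,0,0.4,0,0,-0.001,0,0,0,0.4,0,0,-0.02,0,0,0,0.4,0,0,-0.06,0,0,0,0.4,0,0,-0.1,0,0,0,0.4])

```text
time: 31.2
tool_pos: [0.4182, -0.2678, 0.1338]
tcp_rot: [-3.136, -0.153, 0.004]
wrist_force: [-0.2, -1.2, 1.2]
width: 0.702
grip_force: 0.0
```

Request:
jog_arm(deltas=[0,0,-0.04,0,0,0,0.4,0,0,-0.08,0,0,0,0.4,0,0,-0.1,0,0,0,0.4,0,0,-0.1,0,0,0,0.4,0,0,-0.1,0,0,0,0.4])

```text
time: 31.7
tool_pos: [0.4191, -0.2685, 0.2336]
tcp_rot: [3.138, 0.153, 0.001]
wrist_force: [-0.2, 0.9, -0.2]
width: 0.697
grip_force: 0.0
```

```bash
python3 - <<'E'
from h import *
c=snap('side','s9')['color'][140:385,200:380]; w=snap('wrist','w9')['color']
cv2.imwrite('pics/c9.png',np.hstack([cv2.resize(c,(309,420)),w[:,90:560]]))
print(readout.read_state()['tool_pos'])
E
```

```text
[ 0.41811797 -0.26777801  0.23176717]
```

View pics/c9.png

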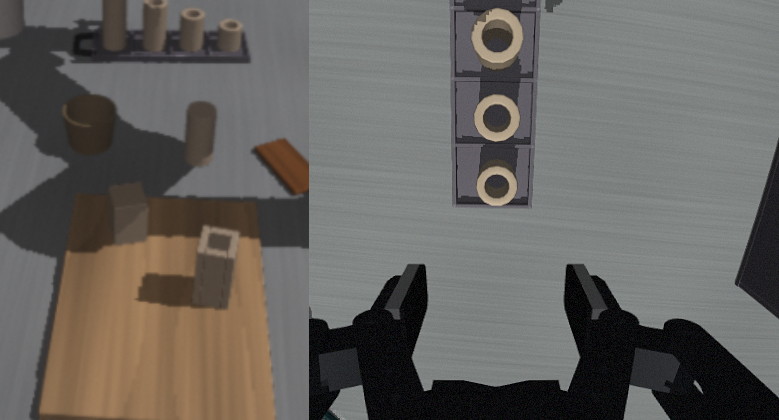

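Both views show the four tubes upright in their bays, descending from the handle. In the wrist half they stand at (497,38), (497,117) and (497,185), with the tallest out of frame. The squares, post and pot are still standing, and the gripper is clear.

```bash
python3 -c "from workcell import finish_job; print(finish_job())"
```

```text
the job is handed in; nothing more can be done
None
```

The four tubes stand upright in the carrier, one to a bay from tallest at the handle to shortest at the far end. The square props and solid post are still standing where they were, and I handed the job in at about 32 s of the 109 s limit.

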